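# Lock the sample cup in its viscometer stand

## Task

Before the viscosity test, lock the sample cup: on the stand that holds the steel cup, turn the lock collar clockwise by its tab until the tab points at the upright index pin on the base, not past it, and let go. Leave the collar of the empty stand as it is.

Things in the scene. Friction and masses are not known exactly. Their poses are not given: they have to be found in the camera images.
- cup_stand: Fixed stand to work on: white-painted base disc 216 mm across, 16 thick; central tube 74 mm across holding a closed steel cup (top 88 mm up, lid knob to 102). The empty stand is alike but has no cup. Origin: centre of the base's underside; z up along the collar's axis; +x points to the locked mark, a 10 mm thick dark steel pin 98 mm from the axis, top 62 mm up; a dark line on the base leads to it.
- lock_collar (a joint): Angle (rad) of the cup stand's dark steel collar about the vertical axis; grows clockwise seen from above. At 0 the tab points 1.2 rad anticlockwise of the pin, at 1.2 straight at the pin (locked); end stop at 1.7, past the mark. Starts at 0 to 0.35. The ring is 86 mm across, 54 to 76 mm above the bench, and cannot lift; friction (about 2 N at the tab) keeps it where it is left.
- collar_tab (a point): Top of the grip tab of the cup stand's collar, mid-length: 64 mm from the axis, 90 mm above the bench. The tab is an upright plate 10 mm thick in the turning direction, 36 mm tall (54 to 90 mm above the bench), running radially from 41 to 81 mm from the axis, with a thin low pointer on to 91 mm. It moves with the collar. Both side faces are free to pinch from above or push.
- empty_tab (a point): The same point on the like tab of the empty stand (no cup in its tube); this collar must be left as it is. The two stands swap places between left and right.
Mind the look-alikes: they are no part of the job. What is shaped like the cup_stand but blue or yellow is not meant.

How it is judged:
By the outcome, as a careful person would: the job done as asked, in the order asked, and still so for the second after the job is handed in, with the robot touching nothing.
It also fails if it takes over 35 s, if anything falls off the work surface, if the arm or the gripper's body presses on something with over 40 N, if the wrist force passes 120 N, or if a joint passes its speed limit or range.

## Robot

A 6-joint arm with a two-finger parallel gripper is mounted at the origin on the work surface. World frame = base frame: x ahead of the robot, y to its left, z up, the work surface at z = 0. Lengths are in m, angles in rad, forces in N, time in s.
With the tool pointing down it reaches from about 0.325 to 0.75 m from the base axis. Payload 7.6 kg.
Tool frame: the origin (TCP) lies midway between the tips of the shut fingers; the grasp point (between the pads) lies 19 mm behind it (manip.hold_point_z is the distance from the TCP to the grasp point, in m); z points along the fingers, x is the direction in which the jaws open and shut, and the axes are right-handed (so a half turn about z gives the same grasp; the last joint's range is limited). The gripper opens to 85 mm and grips with 20 to 120 N. Pads are 22 mm wide; open, the fingers measure 114 mm over their backs; the gripper's body (76 mm by 85 mm) begins 54 mm behind the grasp point. The pads swing forward as they close: fully open they stand 13 mm farther back than shut.
Start: joints at [-1.275, 0.052, 1.401, -0, 1.689, -0.07], TCP at [0.188, -0.49, 0.231] pointing down, gripper open.
Joint ranges: [-2.9, 2.9], [-0.91, 2.17], [0.12, 2.37], [-1.06, 4.2], [0.26, 2.73], [-2.93, 2.93]. Speed limits (rad/s): [2.57, 2.57, 3.01, 3.14, 3.14, 3.14].

## Interface

Orientations are given as a unit quaternion [w, x, y, z].
In Python, from rig import manip gives the robot as it stands.
- The arm moves only by the tool step_arm, never from a script. Its argument "series" is a list of rows, each a list of 5 numbers: the shift along the world's x, y, z in cm, then the turn about the world's z in degrees, then the opening, from 0 (shut) to 1 (fully open). In form: [[tx, ty, tz, spin, gripper], ...]. A call has 1 to 12 rows; each row shifts and turns the pose as measured when the row begins; what a row does not reach is not made up. A row lasts 1/10 s, in which the tool goes at most 50 mm and 8.59 degrees, less where a joint would pass 70% of its speed; a pose out of reach is approached as far as the arm can. A call is refused whole if a number of a shift passes 5 or a number of a turn 8.59, either way. A call with a gripper value outside its range is refused whole. The fingers move at their own pace and stop on an object; "squeeze" is the grip in N (left out, the last holds). Time passes only in rows, so rows that do not move let the fingers close. It gives the time, the measured TCP pose, the force and the opening at its end, in the units of the state.
- manip.observe(): the state, without advancing time (a new reading comes with each control period).
- manip.grab_frame(name): name is "scene" or "top"; returns a dict with "pixels" (480x640x3 uint8, blue, green, red), "range_z" (480x640 float32, m along the optical axis (not along the pixel's ray), 0 where there is no reading), "camera_matrix" (3x3 intrinsics, pixels), "position" and "attitude" of the camera in the world. Camera axes: x right, y down, z forward; pixel columns grow to the right and rows downward; lengths in m; the calibration is good to about 2 mm. A picture is of the moment at which its call begins.
- manip.finish_job(): hands the job in, once; it reports no verdict.
The state is a dict: "time_s": time; "joints": joint angles; "qd": joint speeds; "joint_efforts": joint torques, N m; "eef_pos": TCP position; "eef_rot": TCP orientation; "ft_force": force on the tool from outside, world axes, zero at the start; "torque": the same for the moment, N m; "opening": finger opening in m.
Only numpy, scipy, OpenCV 4.12 (cv2) and the standard library are available. Lean on these libraries where they do the work, as an engineer would, in place of code of your own. Each camera call takes 0.05 s, during which the arm holds its last target. There are 200 camera calls.

## Working session

There is one attempt and no reset: what is moved stays moved. The work goes in short steps, Python scripts to look and compute and a tool call to move; the robot and the scene stay as the last step left them, time stands still between calls to the robot, and variables do not carry over. Pictures are saved under pics/ and viewed, about 8 in all and at most 12, crops included, and the job is handed in when it is done.

Besides the shell and the picture viewer there is one more tool, called after "Call:" as name(argument=value, ...) on one line, values as JSON. step_arm: Moves the arm, as the interface text tells. Its arguments: {"type":"object","properties":{"series":{"type":"array","items":{"type":"array","items":{"type":"number"}}},"squeeze":{"type":"number"}},"required":["series"]}

```bash
mkdir -p pics
python3 - <<'E'
from rig import manip
import cv2,numpy as np,pickle
d={}
for n in("scene","top"):
    f=manip.grab_frame(n);d[n]=f;cv2.imwrite(f"pics/{n}0.png",f["pixels"]);print(n,f["position"],f["attitude"],f["camera_matrix"])
pickle.dump(d,open("f0.pkl","wb"))
print(manip.observe())
E
```

```text
scene [ 1.089767   -0.22560255  0.86534443] [-0.33190826  0.81031239  0.44962932 -0.17625042] [[469.24280871   0.         316.03794827]
 [  0.         469.24280871 245.12541955]
 [  0.           0.           1.        ]]
top [0.34102295 0.18562563 1.53921983] [-0.02688395  0.71410679 -0.6992346   0.01999311] [[610.28079621   0.         308.11002117]
 [  0.         610.28079621 231.73611262]
 [  0.           0.           1.        ]]
{'time_s': 0.1, 'joints': array([-1.27530094e+00,  5.27475346e-02,  1.40159165e+00,  4.77469623e-06,
        1.68858321e+00, -7.02827143e-02]), 'qd': array([-0.00025917, -0.00173646, -0.00256522, -0.0004866 ,  0.00021077,
        0.00033336]), 'joint_efforts': array([ 2.29660043e-03, -3.82583570e+01, -3.60986173e+01,  2.15182973e-05,
        4.78244066e-03, -6.02152483e-06]), 'eef_pos': array([ 0.18773692, -0.49001351,  0.2305863 ]), 'eef_rot': array([-4.16182834e-04,  8.23916243e-01, -5.66711199e-01, -5.18507575e-04]), 'ft_force': array([-0.2992792 , -0.52515967,  0.12869781]), 'torque': array([-0.00203943,  0.01431604,  0.03067045]), 'opening': 0.08551733383684738}
```

View pics/top0.png

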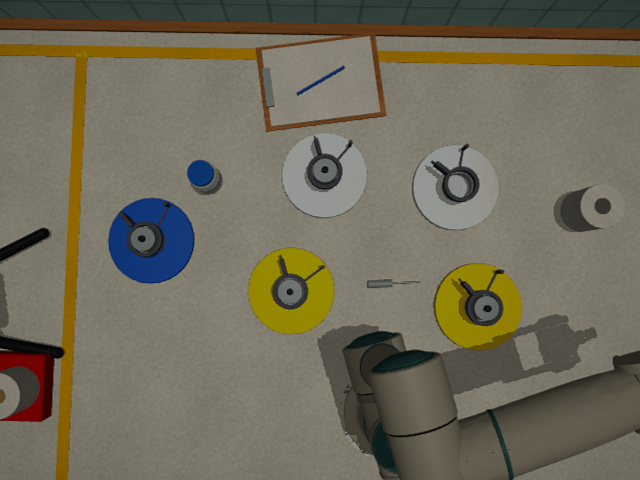

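View pics/scene0.png

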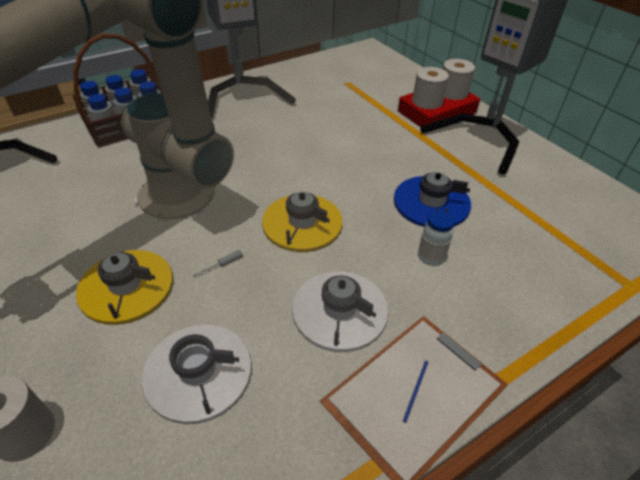

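The top view shows the white cup stand at about (325,171), with its tab at (317,145) and its pin at (350,143). The empty white stand is at (455,187). Next I'll measure with depth and rays.

```bash
cat > h.py <<'E'
import cv2,numpy as np
from scipy.spatial.transform import Rotation as R
def rot(f):
    q=f["attitude"];return R.from_quat([q[1],q[2],q[3],q[0]]).as_matrix()
def plane(f,uv,z):
    uv=np.atleast_2d(uv).astype(float);d=np.c_[uv,np.ones(len(uv))]@np.linalg.inv(f["camera_matrix"]).T@rot(f).T
    p=np.array(f["position"]);return p+d*((z-p[2])/d[:,2])[:,None]
def cloud(f):
    v,u=np.mgrid[:480,:640];r=np.stack([u,v,np.ones_like(u)],-1)@np.linalg.inv(f["camera_matrix"]).T
    return (r*f["range_z"][...,None])@rot(f).T+np.array(f["position"])
def disc(f,box):
    u0,v0,u1,v1=box;m=np.zeros((480,640),np.uint8)
    h=cv2.cvtColor(f["pixels"],cv2.COLOR_BGR2HSV)
    m[v0:v1,u0:u1]=((h[...,2]>185)&(h[...,1]<18))[v0:v1,u0:u1]*255
    c=max(cv2.findContours(m,cv2.RETR_EXTERNAL,cv2.CHAIN_APPROX_NONE)[0],key=cv2.contourArea)
    P=plane(f,cv2.convexHull(c)[:,0],.016)[:,:2]
    A=np.c_[2*P,np.ones(len(P))];s=np.linalg.lstsq(A,(P**2).sum(1),rcond=None)[0]
    return s[:2],np.sqrt(s[2]+s[:2]@s[:2])
def polar(P,c):
    d=P[...,:2]-c;return np.hypot(d[...,0],d[...,1]),np.arctan2(d[...,1],d[...,0])
E
python3 - <<'E'
import pickle;from h import *
d=pickle.load(open("f0.pkl","rb"));f=d["top"]
print(f["pixels"][200,300],f["pixels"][200,390])
c,r=disc(f,(275,128,375,222));print(c,r, disc(f,(405,138,505,235)))
for n in d:
    P=cloud(d[n]);r,a=polar(P,c);z=P[...,2]
    m=(r>.05)&(r<.08)&(z>.08)&(z<.1);t=P[m];print(n,"tab",m.sum(),t.mean(0) if m.any() else 0,np.degrees(np.median(a[m])))
    m=(r>.088)&(r<.108)&(z>.045)&(z<.07);print("pin",m.sum(),P[m].mean(0),np.degrees(np.median(a[m])))
    m=(r<.045)&(z>.082)&(z<.11);print("cup",P[m].mean(0))
o=d["top"]["pixels"][120:230,270:380];cv2.imwrite("pics/c0.png",cv2.resize(o,None,fx=5,fy=5,interpolation=2))
E
```

```text
[148 151 148] [110 124 127]Traceback (most recent call last):
  File "<stdin>", line 4, in <module>
  File "h.py", line 15, in disc
    c=max(cv2.findContours(m,cv2.RETR_EXTERNAL,cv2.CHAIN_APPROX_NONE)[0],key=cv2.contourArea)
ValueError: max() iterable argument is empty
```

```bash
sed -i 's/(h\[...,2\]>185)&(h\[...,1\]<18)/(f["pixels"][...,0]>132)\&(h[...,1]<20)/' h.py
python3 - <<'E'
import pickle;from h import *
d=pickle.load(open("f0.pkl","rb"));f=d["top"]
c,r=disc(f,(275,128,375,222));print(c,r, disc(f,(405,138,505,235)))
for n in d:
    P=cloud(d[n]);r,a=polar(P,c);z=P[...,2]
    m=(r>.05)&(r<.08)&(z>.08)&(z<.1);t=P[m];print(n,"tab",m.sum(),t.mean(0) if m.any() else 0,np.degrees(np.median(a[m])))
    m=(r>.088)&(r<.108)&(z>.045)&(z<.07);print("pin",m.sum(),P[m].mean(0),np.degrees(np.median(a[m])))
    m=(r<.045)&(z>.082)&(z<.11);print("cup",P[m].mean(0))
o=d["top"]["pixels"][120:230,270:380];cv2.imwrite("pics/c0.png",cv2.resize(o,None,fx=5,fy=5,interpolation=2))
E
```

```text
[0.58732736 0.16454908] 0.10556047120951607 (array([ 0.562791  , -0.16572772]), np.float64(0.10531023376683946))
scene tab 79 [0.64966852 0.18405322 0.08693506] 16.876022796771668
pin 45 [0.66796041 0.12168731 0.05736527] -37.04948185357533
cup [0.59206513 0.16529318 0.0878055 ]
top tab 56 [0.64882154 0.18316123 0.08900566] 16.75369956447488
pin 20 [0.66306937 0.11070263 0.05969101] -39.71483049387459
cup [0.58773953 0.16359255 0.08872912]
```

View pics/c0.png

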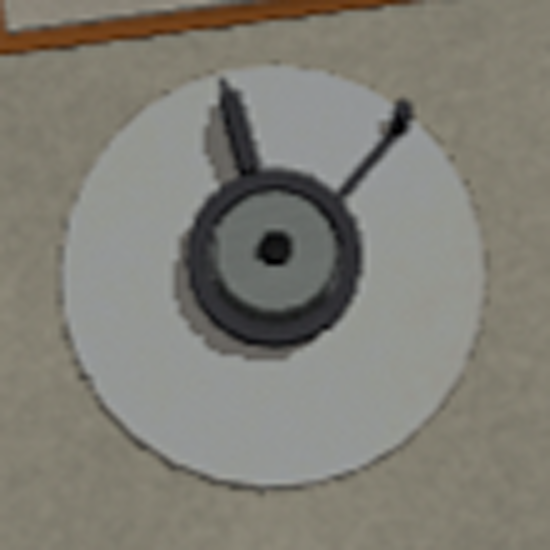

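The crop shows the tab pointing up and slightly left, with its tip at crop (225,80). The pin top is at crop (403,110), with the dark line leading to it. The tab is at about 16.8° and the pin at about −39.5° in the world frame, so I need roughly 56° of clockwise turn. I'll move above the tab first.

Call:
step_arm(series=[[2.7,3.9,0,-0.5,1],[2.7,3.9,0,-0.5,1],[2.7,3.9,0,-0.5,1],[2.7,3.9,0,-0.5,1],[2.7,3.9,0,-0.5,1],[2.7,3.9,0,-0.5,1],[2.7,3.9,0,-0.5,1],[2.7,3.9,0,-0.5,1],[2.7,3.9,0,0,1],[2.7,3.9,0,0,1],[2.7,3.9,0,0,1],[2.7,3.9,0,0,1]], squeeze=40)

```text
time_s: 1.3
eef_pos: [0.5154, -0.004, 0.225]
eef_rot: [-0.001, 0.799, -0.601, -0.004]
ft_force: [0.0, -0.5, 0.2]
opening: 0.0854
```

```bash
cat >> h.py <<'E'
def st():
    from rig import manip
    s=manip.observe();q=s["eef_rot"];x=R.from_quat([q[1],q[2],q[3],q[0]]).as_matrix()[:,0]
    print("t",s["time_s"],"pos",np.round(s["eef_pos"],4),"yaw",round(np.degrees(np.arctan2(x[1],x[0])),2),"F",np.round(s["ft_force"],1),"op",round(s["opening"],4),"q6",round(s["joints"][5],2));return s
E
python3 - <<'E'
from h import *;import pickle
st()
d=pickle.load(open("f0.pkl","rb"));f=d["top"];c=np.array([.5875,.164])
# base line pixels: dark at plane z=.016, radius 55..88, away from tab
g=f["pixels"].max(2);v,u=np.mgrid[120:230,270:380];P=plane(f,np.c_[u.ravel(),v.ravel()],.0165)
r,a=polar(P,c);a=np.degrees(a);m=(r>.055)&(r<.085)&(g[120:230,270:380].ravel()<100)&(a<-20)&(a>-60)
print(m.sum(),a[m].mean(),a[m].std()); Q=P[m,:2]; vx=cv2.fitLine(Q.astype(np.float32),2,0,.001,.001).ravel();print(np.degrees(np.arctan2(vx[1],vx[0])),vx)
P=plane(f,np.c_[u.ravel(),v.ravel()],.062);r,a=polar(P,c);a=np.degrees(a);m=(r>.085)&(r<.112)&(g[120:230,270:380].ravel()<80)&(a<-20)&(a>-60);print("pin",m.sum(),P[m].mean(0),a[m].mean())
E
```

```text
t 1.3 pos [ 0.5154 -0.004   0.225 ] yaw -73.84 F [ 0.  -0.5  0.2] op 0.0854 q6 1.21
25 -39.036679114451246 1.2618836161881966
-38.40932 [ 0.7835924  -0.6212753   0.64183944  0.11995523]
pin 23 [0.65875411 0.1035076  0.062     ] -40.376574669490786
```

Call:
step_arm(series=[[2.7,3.8,0,0.2,0.7],[2.7,3.8,0,0.2,0.6],[2.7,3.8,0,0.2,0.6],[2.7,3.8,0,0,0.6],[2.5,3.5,0,0,0.6],[0,0,0,0,0.6]])

```text
time_s: 1.9
eef_pos: [0.6523, 0.1972, 0.2172]
eef_rot: [0.002, 0.805, -0.594, -0.007]
ft_force: [0.6, -0.3, 0.1]
opening: 0.0516
```

Run:
```python
from h import *;st()
```

```text
t 1.9 pos [0.6523 0.1972 0.2172] yaw -72.87 F [ 0.6 -0.3  0.1] op 0.0516 q6 1.51
```

Call:
step_arm(series=[[-0.3,-1.4,-1,0,0.6],[0,0,-3,0,0.6],[0,0,-3,0,0.6],[0,0,-2,0,0.6],[0,0,0,0,0.6]])

```text
time_s: 2.4
eef_pos: [0.6479, 0.1826, 0.1212]
eef_rot: [0.004, 0.805, -0.593, -0.008]
ft_force: [0.3, -0.9, -0.0]
opening: 0.0511
```

Run:
```python
from h import *;from rig import manip
st();f=manip.grab_frame("scene");cv2.imwrite("pics/s1.png",cv2.resize(f["pixels"][200:380,230:450],None,fx=3.3,fy=3.3,interpolation=2))
```

```text
t 2.4 pos [0.6479 0.1826 0.1212] yaw -72.77 F [ 0.3 -0.9 -0. ] op 0.0511 q6 1.49
```

View pics/s1.png

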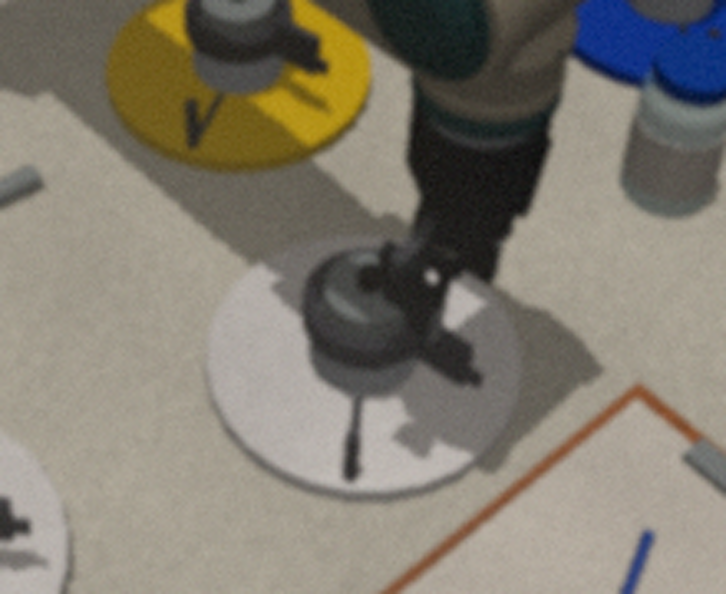

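The gripper sits above the tab at about (450,350) in the crop, and the pin is clear at (350,465). I'll descend and close.

Call:
step_arm(series=[[0.1,0,-2,0,0.6],[0,0.1,-2,0,0.6],[0,0,-1.6,0,0.6],[0,0,0,0,0.6]])

```text
time_s: 2.85
eef_pos: [0.6522, 0.1833, 0.0732]
eef_rot: [-0.001, 0.805, -0.594, -0.004]
ft_force: [0.4, -1.4, -0.2]
opening: 0.0511
```

Run:
```python
from h import *;st()
```

```text
t 2.85 pos [0.6522 0.1833 0.0732] yaw -72.82 F [ 0.4 -1.4 -0.2] op 0.0511 q6 1.49
```

Call:
step_arm(series=[[-0.3,0,-1,0,0.6],[0,0,0,0,0.4],[0,0,0,0,0.25],[0,0,0,0,0.1],[0,0,0,0,0],[0,0,0,0,0],[0,0,0,0,0]], squeeze=30)

```text
time_s: 3.55
eef_pos: [0.6502, 0.1845, 0.0666]
eef_rot: [-0.003, 0.805, -0.594, -0.003]
ft_force: [-0.7, 1.0, -2.6]
opening: 0.0094
```

Run:
```python
from h import *;st()
```

```text
t 3.55 pos [0.6502 0.1845 0.0666] yaw -72.82 F [-0.7  1.  -2.6] op 0.0094 q6 1.49
```

Call:
step_arm(series=[[0.12,-0.44,0,-4,0],[0.09,-0.45,0,-4,0],[0.06,-0.46,0,-4,0],[0.03,-0.46,0,-4,0],[0,-0.46,0,-4,0],[-0.04,-0.46,0,-4,0],[0,0,0,0,0]])

```text
time_s: 4.25
eef_pos: [0.6523, 0.1563, 0.0666]
eef_rot: [0.002, -0.659, 0.752, 0.002]
ft_force: [-1.1, 1.0, -2.1]
opening: 0.0092
```

```bash
cat >> h.py <<'E'
def plan(s,target,n,c=(.5875,.164),r=.066):
    p=s["eef_pos"][:2]-c;a=np.arctan2(p[1],p[0]);print("ang",np.degrees(a),"r",np.hypot(*p))
    t=np.linspace(a,np.radians(target),n+1)[1:];w=np.c_[np.cos(t),np.sin(t)]*r
    print(np.round(100*np.diff(np.vstack([p,w]),axis=0),2).tolist(),np.degrees(t[-1]-a)/n)
E
python3 - <<'E'
from h import *;plan(st(),-30,6)
E
```

```text
t 4.25 pos [0.6523 0.1563 0.0666] yaw -97.54 F [-1.1  1.  -2.1] op 0.0092 q6 1.88
ang -6.739661662850582 r 0.06528498960275309
[[0.0, -0.45], [-0.1, -0.44], [-0.13, -0.43], [-0.15, -0.42], [-0.18, -0.41], [-0.21, -0.39]] -3.8767230561915693
```

Call:
step_arm(series=[[-0.04,-0.45,0,-3.8,0],[-0.1,-0.44,0,-3.8,0],[-0.13,-0.43,0,-3.8,0],[-0.15,-0.42,0,-3.8,0],[-0.18,-0.41,0,-3.8,0],[-0.21,-0.39,0,-3.8,0],[0,0,0,0,0]])

```text
time_s: 4.95
eef_pos: [0.6437, 0.132, 0.0667]
eef_rot: [0.002, -0.499, 0.867, 0.001]
ft_force: [-1.5, 1.8, -1.5]
opening: 0.0091
```

Run:
```python
from h import *;from rig import manip
plan(st(),-39,3)
f=manip.grab_frame("scene");cv2.imwrite("pics/s2.png",cv2.resize(f["pixels"][250:370,270:410],None,fx=5,fy=5,interpolation=2))
g=manip.grab_frame("top");cv2.imwrite("pics/t2.png",cv2.resize(g["pixels"][120:230,270:380],None,fx=5,fy=5,interpolation=2))
```

```text
t 4.95 pos [0.6437 0.132  0.0667] yaw -120.19 F [-1.5  1.8 -1.5] op 0.0091 q6 2.24
ang -29.62576173207884 r 0.0646937959757394
[[-0.07, -0.37], [-0.2, -0.3], [-0.22, -0.29]] -3.124746089307053
```

View pics/s2.png

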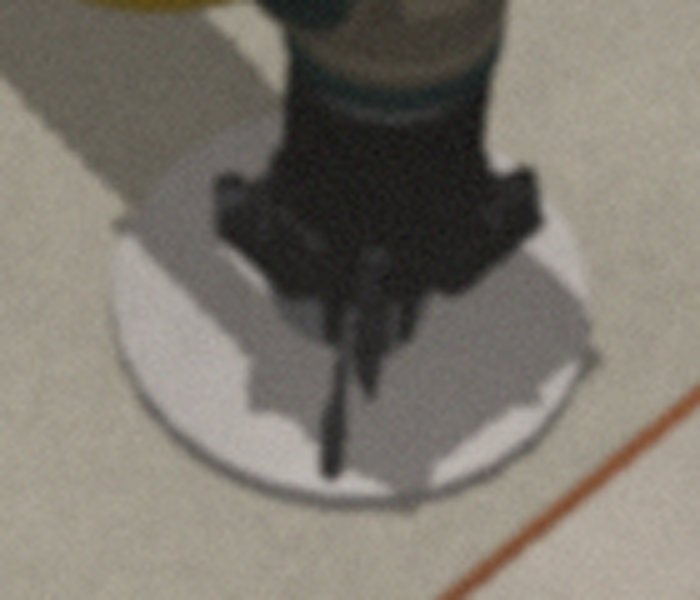

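The tab is held, and its pointer at crop (370,390) is still short of the pin at (332,465). I'll do the last ~9° in smaller steps.

Call:
step_arm(series=[[-0.15,-0.3,0,-3,0],[-0.2,-0.29,0,-3,0],[-0.2,-0.27,0,-2.8,0],[0,0,0,0,0],[0,0,0,0,0]])

```text
time_s: 5.55
eef_pos: [0.6384, 0.1243, 0.0667]
eef_rot: [0.002, -0.435, 0.9, 0.001]
ft_force: [-0.9, 0.5, -1.6]
opening: 0.0093
```

Run:
```python
from h import *
plan(st(),-39,1)
```

```text
t 5.55 pos [0.6384 0.1243 0.0667] yaw -128.39 F [-0.9  0.5 -1.6] op 0.0093 q6 2.37
ang -37.953910139465385 r 0.06458348194699001
[[0.04, -0.18]] -1.046089860534613
```

Tab angle is now about −38.2°. I'll release, lift straight up, back off and measure.

Call:
step_arm(series=[[0,0,0,0,0.2],[0,0,0,0,0.4],[0,0,0,0,0.5],[0,0,2,0,0.5],[0,0,4,0,0.5],[0,0,4,0,0.5],[-1,-4,4,0,0.5],[-1,-4.5,2,0,0.5],[-1,-4.5,0,0,0.5],[-1,-4.5,0,0,0.5],[-1,-4.5,0,0,0.5],[0,0,0,0,0.5]])

```text
time_s: 6.75
eef_pos: [0.588, -0.096, 0.2313]
eef_rot: [0.006, -0.441, 0.897, -0.003]
ft_force: [-0.4, 0.5, 0.3]
opening: 0.0426
```

```bash
cat > m.py <<'E'
from h import *;from rig import manip;import sys
st();k=sys.argv[1];c=np.array([.5875,.164])
f=manip.grab_frame("scene");cv2.imwrite(f"pics/s{k}.png",cv2.resize(f["pixels"][250:370,270:410],None,fx=5,fy=5,interpolation=2))
g=manip.grab_frame("top");cv2.imwrite(f"pics/t{k}.png",cv2.resize(g["pixels"][120:230,270:380],None,fx=5,fy=5,interpolation=2))
for F in(f,g):
    P=cloud(F);r,a=polar(P,c);z=P[...,2];a=np.degrees(a)
    for n,lo,hi,zl,zh in(("tab",.05,.08,.08,.1),("pin",.088,.108,.045,.07)):
        m=(r>lo)&(r<hi)&(z>zl)&(z<zh);print(n,m.sum(),P[m].mean(0),np.median(a[m]),a[m].mean())
E
python3 m.py 3
```

```text
t 6.75 pos [ 0.588  -0.096   0.2313] yaw -127.66 F [-0.4  0.5  0.3] op 0.0426 q6 2.0
tab 66 [0.64076106 0.1254694  0.08811297] -36.16108583579476 -35.809899532529215
pin 40 [0.66568643 0.10441412 0.05740432] -37.26121495988468 -37.30952463937432
tab 54 [0.63748214 0.12291331 0.08960256] -39.481965555854956 -39.43267231328417
pin 17 [0.66202007 0.10220649 0.05911203] -39.6897635784591 -39.666901311433506
```

View pics/t3.png

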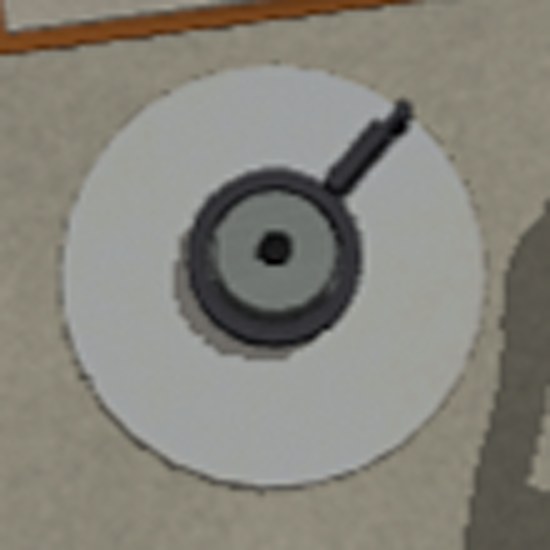

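View pics/s3.png

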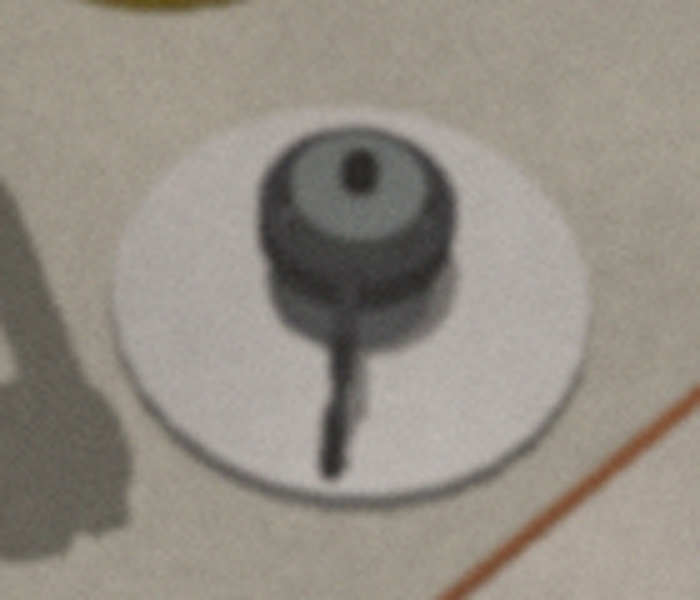

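The top view shows the tab lined up with the pin at crop (400,110), and the scene view agrees with the pin at (332,465). Tab and pin are at −39.45° and −39.67°, so the tab is on the mark and not past it. The arm is clear, so I'll hand in.

```bash
python3 -c "
from rig import manip;print(manip.finish_job())"
```

```text
the job is handed in; nothing more can be done
None
```

The lock collar on the cup stand now points at the index pin, and I've handed the job in. I pinched its tab from above, turned it about 56° clockwise in steps, let go and lifted clear, which took about 7 s in all. The arm did not touch the empty stand's collar or anything else.

- **Top camera:** after release, the tab is at −39.4° and the pin at −39.7°. That puts the tab on the mark, about 0.2° short of it rather than past it.
- **Scene camera:** its raw angles (tab about −36°, pin −37.3°) disagree with the top view by 2 to 3°, because this camera places the stand a few millimetres off. With that roughly corrected, the tab is about 0.7° short of the pin. Both views agree it has not gone past.
- **Arm readings:** wrist force readings at the end of each move stayed under about 3 N, and no move was refused.

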